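Free a mirror mount from its transit lock and check its spring

TASK

The sprung mirror mount on the bench still has its transit lock on: push the lock lever by its upright pin, anticlockwise seen from above, round to its stop so that its tongue comes out from under the tilt plate. Then check the spring: press the round thumb pad on the plate's near corner until the pointer is level with the index on the upright scale and no more than a few millimetres past it, keep it there for a full second, and let the plate spring back to rest. Leave the lock open, keep off the mirror, the pointer and the index, do not lift or shift the mount, and leave the vials, timer and tweezers where they are.

Things in the scene. Friction and masses are not known exactly. Their poses are not given: they have to be found in the camera images.
- mirror_mount: aluminium mirror mount standing loose on rubber feet, about 1.8 kg, slab 250 x 150 mm with its top 12 mm above the bench. Origin: on the bench below the mirror's centre; x runs from the thumb pad over the mirror to the upright scale (away from the robot within about 20 degrees), y to the left, z up. The slab spans x -100 to 150, y -75 to 75 mm
- tilt_plate (a joint): tilt of the plate, rad, about the mount's y axis, 42 mm above the bench: 0 at rest, grows as the near corner goes down, end stop 0.30; with the lock closed it is blocked at about 0.04. A spring returns it: at the thumb pad 2 N to start it, 0.7 N more for each mm, some 5 to 12 N at the index. Pressing the pad 1 mm raises the pointer 1.9 mm
- pad_top (a point): centre of the top of the thumb pad, a dark knurled steel disc 22 mm across and 5 mm high on the tilt plate's near corner, 62 mm from the mount's origin along its -x; top 57 mm above the bench at rest. To be pressed from above
- pointer_tip (a point): tip of the pointer, a thin dark steel rod from the plate's far corner to the scale, ending in a flat tooth, 9 mm tall at its root, that points to the mount's -y; the tip is 118 mm from the mount's origin along +x, 49 mm above the bench at rest, and rises as the pad is pressed
- index_tip (a point): tip of the index, a dark steel clip on the right edge of the scale (aluminium, 44 mm wide, 96 mm high, at the mount's x = 124 mm), with the same 9 mm tooth pointing the other way, so that the two tips meet point to point, 2.5 mm apart, when level; it stands 10 to 27 mm above the pointer's rest height
- lock_lever (a joint): angle of the transit lock lever, rad: 0 closed (tongue under the plate, pin arm pointing to the near right), growing anticlockwise seen from above to its stop at 1.45 (pin arm to the far right, tongue clear). It starts at 0 to 0.12 and stays where it is left (about 1 N at the pin moves it)
- lock_pivot (a point): top of the lever's pivot, on the mount at x = -62, y = -50 mm, 48 mm above the bench
- lock_pin (a point): the lever's upright knurled pin, 11 mm across, 35 mm from the pivot; the point is half-way up it. It stands free from 41 to 64 mm above the bench. Closed it is at x = -87, y = -75 mm of the mount, fully open at x = -34, y = -71 mm, bulging to y = -85 mm half-way, so a straight push along the mount's +x takes it all the way
- vial_a: white screw-cap vial, 27 mm across, 51 mm tall, right of the mount; origin at the centre of its underside; bystander
- vial_b: second white screw-cap vial of the same size, right of the mount; bystander
- bench_timer: white timer lying flat, 62 x 62 x 18 mm, left of the mount; bystander
- spare_tweezers: steel tweezers lying flat, 129 mm long, 9 mm high, left of the mount; bystander
- thumb_pad: the thumb pad; origin at the centre of its underside, axes as the tilt plate's
- mirror: the bare mirror, a 65 mm disc lying face up, 57 mm above the bench, in a 74 mm black ring in the middle of the tilt plate (aluminium, 110 mm square, 10 mm thick, top 52 mm above the bench, standing corner-on: its corners are 78 mm from the centre on the mount's x and y axes); origin at the centre of its underside; not to be touched
- index: the index clip, 11 mm high, on the scale's right edge; origin on the mount's z axis, level with the index tip; not to be touched
- pointer: the pointer rod with its tooth, 118 mm to the tip; origin and axes are the tilt plate's (42 mm above the mount's origin at rest); not to be touched

How it is judged:
By the outcome, as a careful person would: the job done as asked, in the order asked, and still so for the second after the job is handed in, with the robot touching nothing.
It also fails if it takes over 45 s, if anything falls off the work surface, if the arm or the gripper's body presses on something with over 40 N, if the wrist force passes 120 N, or if a joint passes its speed limit or range.

ROBOT

A 6-joint arm with a two-finger parallel gripper is mounted at the origin on a cart in front of the work surface, level with it; the furniture and walls round the work are solid. World frame = base frame: x ahead of the robot, y to its left, z up, the work surface at z = 0. Lengths are in mm, angles in rad, forces in N, time in s.
With the tool pointing down it reaches from about 350 to 875 mm from the base axis. Payload 4.2 kg.
Tool frame: the origin (TCP) lies at the centre of the arm's flange, where the gripper is bolted on; the fingertips stand 173 mm ahead of it and the grasp point (between the pads) lies 155 mm ahead of it (tips_ahead is the distance from the TCP to the fingertips, in mm); z points along the fingers, y is the line along which they close (so a half turn about z gives the same grasp; the last joint's range is limited). The gripper opens to 85 mm and grips with 20 to 120 N. Pads are 22 mm wide; open, the fingers measure 114 mm over their backs; the gripper's body (76 mm by 85 mm) begins 54 mm behind the grasp point. The pads swing forward as they close: fully open they stand 13 mm farther back than shut.
Start: joints at [-1.031, 0.385, 0.008, 0, -1.194, -0.259], TCP at [173.219, -600.496, 404.712] pointing down, gripper open.
Joint ranges: [-3.14, 3.14], [-1.21, 2.06], [-1.07, 1.41], [-3.16, 2.05], [-2.99, -0.16], [-3.1, 3.1]. Speed limits (rad/s): [2.79, 2.79, 3.14, 3.14, 3.14, 3.14].

INTERFACE

Orientations are given as [roll, pitch, yaw] about the fixed x, y, z axes, in that order (R = Rz(yaw) Ry(pitch) Rx(roll)).
In Python, from plant import * gives the robot as it stands.
- The arm moves only by the tool carry_out, never from a script. Its argument "motion" is a list of rows, each a list of 3 entries, a list of its own where there are three numbers: the turn, a rotation vector about the world's x, y, z in rad, then the shift along the world's x, y, z in m, then the finger opening in m, from 0 to 0.0854. In form: [[[wx, wy, wz], [tx, ty, tz], gripper], ...]. A call has 1 to 20 rows; each row is the pose to reach, as a shift and turn from the pose commanded when the call began; what a row does not reach only later rows make up. A row lasts 1/8 s, in which the tool goes at most 62.5 mm and 10.7 degrees, less where a joint would pass 70% of its speed; a pose out of reach is approached as far as the arm can. A call with a gripper value outside its range is refused whole. The fingers move at their own pace and stop on an object; the grip force is fixed at half the most. Time passes only in rows, so rows that repeat a pose let the fingers close. It gives the time, the measured TCP pose, the force, the opening and the grip force at its end, in the units of the state.
- sense(): the state, without advancing time (a new reading comes with each control period).
- snapshot(name): name is "side" or "top" or "wrist"; returns the picture (384x512x3 uint8, red, green, blue); there is no depth.
- calibration(name): a dict with "fx", "fy", "cx", "cy" (pixels), "rvec" (rotation vector, rad) and "tvec" (3), from world to camera coordinates, as OpenCV has them; the wrist camera has in their place "T_tool_cam" (4x4, takes a point from camera to tool coordinates, whose origin is the TCP and whose axes are the flange's). Camera axes: x right, y down, z forward; pixel columns grow to the right and rows downward; lengths in mm; the calibration is good to about 2 mm. A picture is of the moment at which its call begins: read the wrist's pose just before it. calibration takes no time and is no camera call.
- close_job(): hands the job in; it is judged then, once.
The state is a dict: "clock": time; "joint_pos": joint angles; "joint_velocities": joint speeds; "effort": joint torques, N m; "ee_pos": TCP position; "ee_rot": TCP orientation; "wrist_force": force on the tool from outside, world axes, zero at the start; "moment": the same for the moment, N m; "width": finger opening in mm; "grasp_force": force on a finger pad.
Only numpy, scipy, OpenCV 4.12 (cv2) and the standard library are available. Lean on these libraries where they do the work, as an engineer would, in place of code of your own. Each camera call takes 0.05 s, during which the arm holds its last target. There are 200 camera calls.

## Working session

There is one attempt and no reset: what is moved stays moved. The work goes in short steps, Python scripts to look and compute and a tool call to move; the robot and the scene stay as the last step left them, time stands still between calls to the robot, and variables do not carry over. Pictures are saved under pics/ and viewed, at most 10 in all, crops included, and the job is handed in when it is done.

Besides the shell and the picture viewer there is one more tool, called after ">>>" in YAML: its name, and indented under it one key for each argument. carry_out: Moves the arm, as the interface text tells. Its arguments: {"type":"object","properties":{"motion":{"type":"array","items":{"type":"array"}}},"required":["motion"]}

```bash
mkdir -p pics; python3 - <<'E'
from plant import *
import cv2
for n in ("top","side"):
    cv2.imwrite(f"pics/{n}0.png",cv2.resize(snapshot(n)[:,:,::-1],(800,600),interpolation=cv2.INTER_CUBIC))
    c=calibration(n);print(n,c)
print(calibration("wrist"));print(sense())
E
```

```text
top {'fx': 463.7456098304746, 'fy': 463.7456098304746, 'cx': 253.250909306018, 'cy': 196.03816467027178, 'rvec': array([ 2.17061515, -2.11990606,  0.13239118]), 'tvec': array([ 23.65904026, 580.65201979, 912.45203202])}
side {'fx': 459.3588131903208, 'fy': 459.3588131903208, 'cx': 252.7932596149244, 'cy': 190.63953281455494, 'rvec': array([ 0.33426948, -2.55872259,  1.54809114]), 'tvec': array([568.90290119, 112.88194645, 979.4775945 ])}
{'fx': 312.6176989026981, 'fy': 312.6176989026981, 'cx': 254.4637604543232, 'cy': 190.8914737441336, 'T_tool_cam': array([[ 3.13762453e-04, -9.50295434e-01, -3.11349465e-01,
         7.87042762e+01],
       [ 9.99999810e-01,  4.63194004e-04, -4.06002796e-04,
        -9.13926128e-01],
       [ 5.30037808e-04, -3.11349279e-01,  9.50295399e-01,
         3.16009566e+01],
       [ 0.00000000e+00,  0.00000000e+00,  0.00000000e+00,
         1.00000000e+00]])}
{'clock': 0.1, 'joint_pos': array([-1.03144058e+00,  3.85444424e-01,  6.75683551e-03, -4.05969059e-04,
       -1.19400038e+00, -2.58583761e-01]), 'joint_velocities': array([-0.00109872, -0.00181982,  0.0027849 ,  0.00108122, -0.00099239,
        0.00032078]), 'effort': array([-6.25260400e-04, -3.93318415e+01,  1.88929027e+01,  4.19792086e+00,
       -2.57369087e-03,  4.11974625e-06]), 'ee_pos': array([ 173.15173886, -600.33909419,  403.75401658]), 'ee_rot': array([ 3.13966742e+00, -1.19056096e-04, -2.86097028e+00]), 'wrist_force': array([ 0.39664114,  0.38920875, -0.33360935]), 'moment': array([-0.07203299, -0.0023554 , -0.02021863]), 'grasp_force': 0.0, 'width': 85.50166407950779}
```

View pics/top0.png

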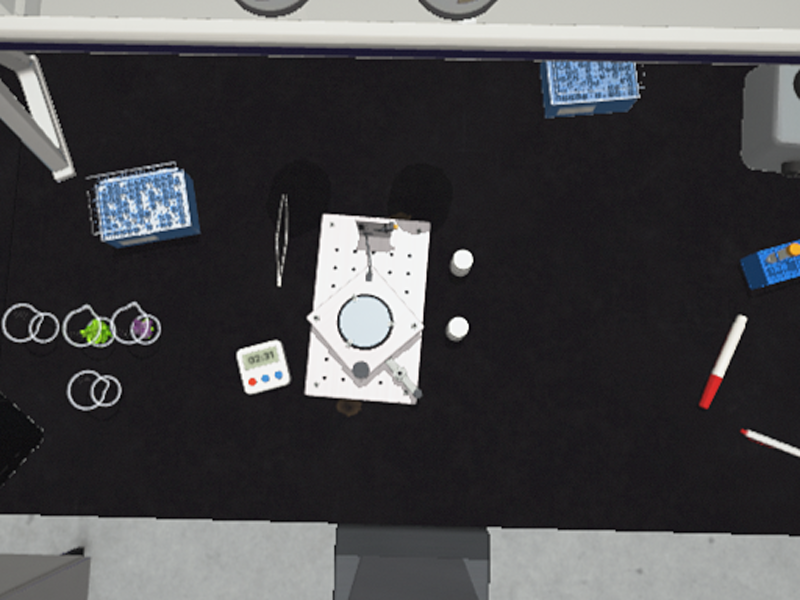

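View pics/side0.png

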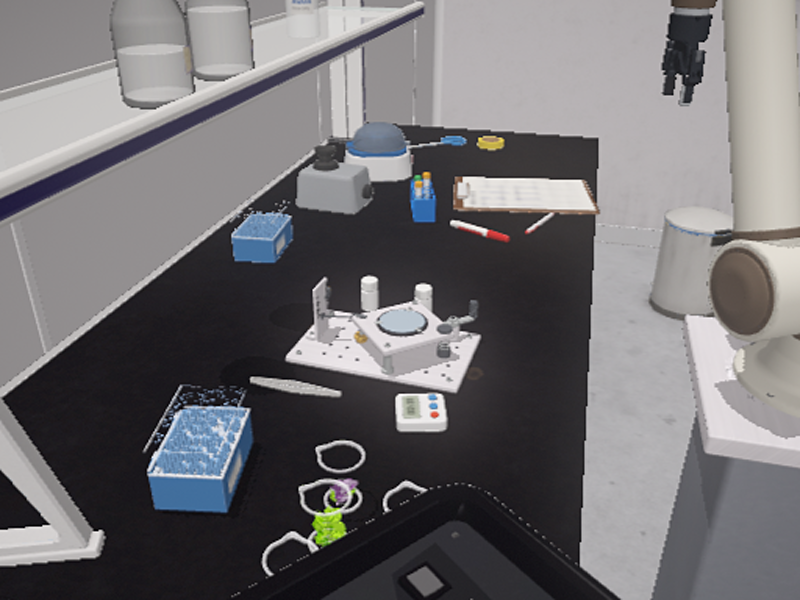

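The top view shows, in 800-px coordinates, the mirror at (365,321), the pad at (361,370), the pin at about (417,398), the slab corners at (322,213), (430,222), (415,404) and (305,394), and the vials at (461,262) and (457,328). The side view shows the mount with its scale away from the robot.

```bash
cat > h.py <<'E'
from plant import *
import cv2, numpy as np
from scipy.spatial.transform import Rotation as R
def cam(n,s=None):
    c=calibration(n); K=np.array([[c["fx"],0,c["cx"]],[0,c["fy"],c["cy"]],[0,0,1]])
    if n=="wrist":
        T=np.eye(4); T[:3,:3]=R.from_euler("xyz",s["ee_rot"]).as_matrix(); T[:3,3]=s["ee_pos"]
        M=np.linalg.inv(T@c["T_tool_cam"]); return K,M[:3,:3],M[:3,3]
    return K,R.from_rotvec(c["rvec"]).as_matrix(),c["tvec"]
def onplane(C,uv,z):
    K,Rm,t=C; o=-Rm.T@t; d=Rm.T@np.linalg.inv(K)@np.array([uv[0],uv[1],1]); return o+d*(z-o[2])/d[2]
def proj(C,p):
    K,Rm,t=C; q=K@(Rm@np.asarray(p,float)+t); return q[:2]/q[2]
E
python3 - <<'E'
from h import *
C=cam("top")
f=lambda u,v,z:onplane(C,((u+.5)/1.5625-.5,(v+.5)/1.5625-.5),z).round(1)
for n,a in dict(mir=(365,321,57),pad=(361,370,57),pin=(417,398,60),piv=(398,373,48),c1=(322,213,12),c2=(430,222,12),c3=(415,404,12),c4=(305,394,12),va=(461,257,51),vb=(457,323,51)).items(): print(n,f(*a))
E
```

```text
mir [557.9  76.5  57. ]
pad [495.   79.7  57. ]
pin [461.2   7.7  60. ]
piv [492.7  32.6  48. ]
c1 [711.5 142.9  12. ]
c2 [702.   -6.1  12. ]
c3 [453.8   9.3  12. ]
c4 [463.4 156.1  12. ]
va [645.8 -46.3  51. ]
vb [558.8 -42.2  51. ]
```

```bash
python3 - <<'E'
import numpy as np
from scipy.spatial.transform import Rotation as R
n=14
for i in range(1,n+1):
    print([[0,0,round(-.3376*i/n,3)],[round(.387*i/n,3),round(.65*i/n,3),0],0.0])
yh=np.array([np.sin(.057),np.cos(.057),0])
print((R.from_rotvec(-.52*yh)).as_rotvec(), -.52*yh)
E
```

```text
[[0, 0, -0.024], [0.028, 0.046, 0], 0.0]
[[0, 0, -0.048], [0.055, 0.093, 0], 0.0]
[[0, 0, -0.072], [0.083, 0.139, 0], 0.0]
[[0, 0, -0.096], [0.111, 0.186, 0], 0.0]
[[0, 0, -0.121], [0.138, 0.232, 0], 0.0]
[[0, 0, -0.145], [0.166, 0.279, 0], 0.0]
[[0, 0, -0.169], [0.194, 0.325, 0], 0.0]
[[0, 0, -0.193], [0.221, 0.371, 0], 0.0]
[[0, 0, -0.217], [0.249, 0.418, 0], 0.0]
[[0, 0, -0.241], [0.276, 0.464, 0], 0.0]
[[0, 0, -0.265], [0.304, 0.511, 0], 0.0]
[[0, 0, -0.289], [0.332, 0.557, 0], 0.0]
[[0, 0, -0.313], [0.359, 0.604, 0], 0.0]
[[0, 0, -0.338], [0.387, 0.65, 0], 0.0]
[-0.02962395 -0.51915549 -0.        ] [-0.02962395 -0.51915549 -0.        ]
```

>>> carry_out:
  motion:
    - [[0,0,-0.024],[0.028,0.046,0],0.0]
    - [[0,0,-0.048],[0.055,0.093,0],0.0]
    - [[0,0,-0.072],[0.083,0.139,0],0.0]
    - [[0,0,-0.096],[0.111,0.186,0],0.0]
    - [[0,0,-0.121],[0.138,0.232,0],0.0]
    - [[0,0,-0.145],[0.166,0.279,0],0.0]
    - [[0,0,-0.169],[0.193,0.325,0],0.0]
    - [[0,0,-0.193],[0.221,0.371,0],0.0]
    - [[0,0,-0.217],[0.249,0.418,0],0.0]
    - [[0,0,-0.241],[0.276,0.464,0],0.0]
    - [[0,0,-0.265],[0.304,0.511,0],0.0]
    - [[0,0,-0.289],[0.332,0.557,0],0.0]
    - [[0,0,-0.313],[0.359,0.604,0],0.0]
    - [[0,0,-0.338],[0.387,0.65,0],0.0]
    - [[0,0,-0.338],[0.387,0.65,0],0.0]
    - [[0,0,-0.338],[0.387,0.65,0],0.0]

```text
clock: 2.1
ee_pos: [559.9, 49.5, 404.0]
ee_rot: [-3.141, -0.002, 3.085]
wrist_force: [0.3, 0.1, -1.0]
width: 0.1
grasp_force: 0.0
```

```bash
python3 - <<'E'
from h import *
s=sense(); print(s["clock"],s["ee_pos"],s["ee_rot"],s["width"],s["wrist_force"])
im=snapshot("wrist")[:,:,::-1]; cv2.imwrite("pics/w1raw.png",im)
cv2.imwrite("pics/w1.png",cv2.resize(im,(800,600),interpolation=cv2.INTER_CUBIC))
E
```

```text
2.1 [559.93493484  49.50414852 404.00266688] [-3.14105724e+00 -1.75300353e-03  3.08473211e+00] 0.13059530757083251 [ 0.32571178  0.1031016  -0.97550946]
```

View pics/w1.png

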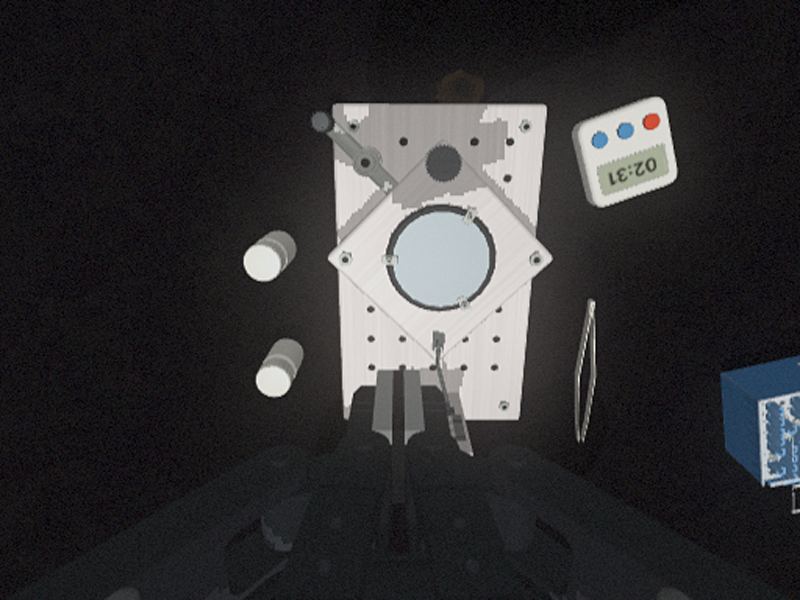

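The wrist view (800 px, image down = away from the robot) shows the pad at (443,163), mirror (441,257), pin top (320,121), pivot (365,161), and slab near corners (334,104) and (546,104). The scale is hidden behind the fingers at about (455,420).

```bash
python3 - <<'E'
from h import *
s=dict(ee_pos=np.array([559.935,49.504,404.003]),ee_rot=np.array([-3.14106,-.00175,3.08473]))
C=cam("wrist",s)
f=lambda u,v,z:onplane(C,((u+.5)/1.5625-.5,(v+.5)/1.5625-.5),z)
c,si=np.cos(-.057),np.sin(-.057)
for n,a in dict(mir=(441,257,57),pad=(443,163,57),pin=(320,121,64),piv=(365,161,48),c3=(334,104,12),c4=(546,104,12),va=(273,378,51),vb=(263,264,51)).items():
    p=f(*a); d=p[:2]-[557.8,76.7]; print(n,p.round(1),"mount",(c*d[0]+si*d[1]).round(1),(-si*d[0]+c*d[1]).round(1))
yh=np.array([-np.sin(-.057),np.cos(-.057),0])
print(yh)
# candidate scale view pose
xh=np.array([c,si,0])
O=np.array([557.8,76.7,0])
for a in (.52,):
    Rm=R.from_rotvec(-a*yh)*R.from_euler("xyz",[np.pi,0,np.pi-.057])
    s2=dict(ee_rot=Rm.as_euler("xyz"))
    for mx,my,z in ((-28,-70,290),(-28,-10,290),(-60,-60,280)):
        s2["ee_pos"]=O+mx*xh+my*yh+[0,0,z]
        C=cam("wrist",s2)
        print(mx,my,z,(s2["ee_pos"]),[(proj(C,O+q[0]*xh+q[1]*yh+[0,0,q[2]])).round() for q in((118,-10,49),(118,-10,70),(124,-22,96))],"tip",proj(C,s2["ee_pos"]+Rm.as_matrix()@[0,0,173]).round())
E
```

```text
mir [556.9  77.5  57. ] mount -0.9 0.7
pad [497.1  80.4  57. ] mount -60.9 0.3
pin [468.5   7.6  64. ] mount -85.2 -74.1
piv [493.4  31.4  48. ] mount -61.7 -48.9
c3 [455.9  10.6  12. ] mount -97.9 -71.8
c4 [464.2 156.   12. ] mount -98.0 73.9
va [642.  -47.4  51. ] mount 91.1 -119.1
vb [556.4 -42.5  51. ] mount 5.4 -119.1
[0.05696914 0.99837594 0.        ]
-28 -70 290 [525.85763392   8.40882012 290.        ] [array([326., 195.]), array([330., 214.]), array([318., 247.])] tip [256. 251.]
-28 -10 290 [529.27578229  68.31137651 290.        ] [array([255., 195.]), array([255., 214.]), array([239., 246.])] tip [256. 251.]
-60 -60 280 [494.47929524  20.21559198 280.        ] [array([311., 227.]), array([314., 247.]), array([302., 278.])] tip [256. 251.]
```

>>> carry_out:
  motion:
    - [[-0.007,-0.13,0],[-0.008,-0.005,-0.036],0.0]
    - [[-0.015,-0.26,0],[-0.016,-0.01,-0.072],0.0]
    - [[-0.022,-0.39,0],[-0.024,-0.015,-0.108],0.0]
    - [[-0.03,-0.519,0],[-0.033,-0.021,-0.144],0.0]
    - [[-0.03,-0.519,0],[-0.033,-0.021,-0.144],0.0]
    - [[-0.03,-0.519,0],[-0.033,-0.021,-0.144],0.0]

```text
clock: 2.9
ee_pos: [539.9, 45.9, 296.8]
ee_rot: [-3.103, 0.474, 3.084]
wrist_force: [2.6, 5.5, 0.2]
width: -0.1
grasp_force: 0.0
```

```bash
python3 - <<'E'
from h import *
s=sense(); print(s["clock"],s["ee_pos"],s["ee_rot"],s["width"],s["wrist_force"])
im=snapshot("wrist")[:,:,::-1]; cv2.imwrite("pics/w2raw.png",im)
np.save("w2s.npy",np.r_[s["ee_pos"],s["ee_rot"]])
C=cam("wrist",s);c,si=np.cos(-.057),np.sin(-.057)
xh=np.array([c,si,0]);yh=np.array([-si,c,0]);O=np.array([557.8,76.7,0])
u,v=proj(C,O+118*xh-12*yh+[0,0,58]); print(u,v)
x0,y0=int(u)-50,int(v)-37; print(x0,y0)
cv2.imwrite("pics/w2.png",cv2.resize(im[y0:y0+75,x0:x0+100][::-1,::-1],(800,600),interpolation=cv2.INTER_CUBIC))
E
```

```text
2.9 [539.8919006   45.91979263 296.82336408] [-3.10347344  0.47378854  3.0835935 ] -0.11908868323754589 [2.63372554 5.51463293 0.2358081 ]
291.9810757199143 203.01693398908748
241 166
```

View pics/w2.png

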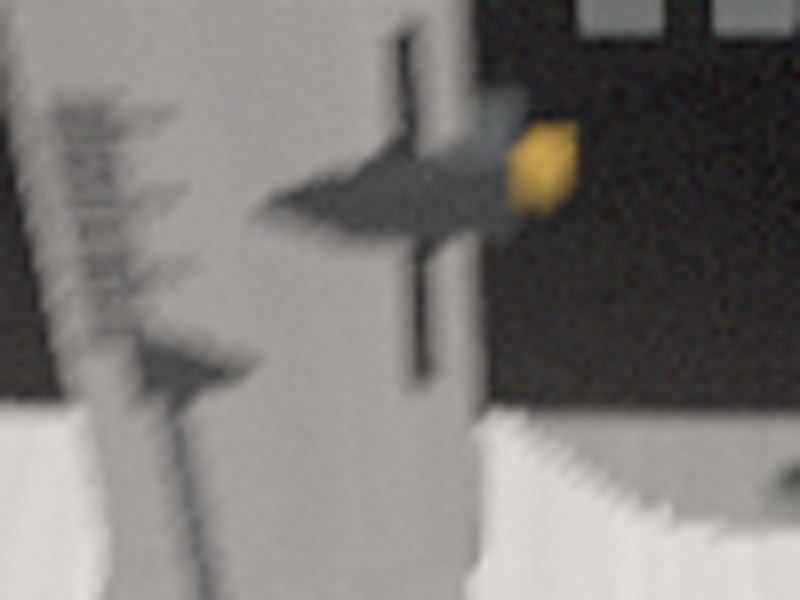

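The scale close-up (8x, turned upright) shows the index tip at (260,200) and the pointer tip at (258,368), almost directly one above the other.

```bash
python3 - <<'E'
from h import *
q=np.load("w2s.npy"); C=cam("wrist",dict(ee_pos=q[:3],ee_rot=q[3:]))
c,si=np.cos(-.057),np.sin(-.057)
xh=np.array([c,si,0]);yh=np.array([-si,c,0]);O=np.array([558,77,0])
for n,(u,v) in dict(idx=(260,200),ptr=(258,368)).items():
    px=(241+99-((u+.5)/8-.5),166+74-((v+.5)/8-.5))
    K,Rm,t=C;o=-Rm.T@t;d=Rm.T@np.linalg.inv(K)@np.array([*px,1])
    k=((O+118*xh-o)@xh)/(d@xh);p=o+k*d
    print(n,px,p.round(1),"y",((p-O)@yh).round(1))
s=sense();print(s["clock"],s["ee_pos"],s["joint_velocities"].round(2),s["wrist_force"])
E
```

```text
idx (307.9375, 215.4375) [675.8  69.9  70.9] y -0.4
ptr (308.1875, 194.4375) [675.9  72.1  47.8] y 1.8
2.95 [537.89153671  46.98298391 294.86868143] [ 0.03  0.01  0.04 -0.43 -0.01 -0.05] [-2.59989595 -1.09450417 -0.66751715]
```

>>> carry_out:
  motion:
    - [[0,0,0],[0,0,0],0.0]
    - [[0,0,0],[0,0,0],0.0]
    - [[0,0,0],[0,0,0],0.0]

```text
clock: 3.32
ee_pos: [540.9, 46.7, 296.8]
ee_rot: [-3.107, 0.474, 3.078]
wrist_force: [0.8, 0.1, 0.1]
width: -0.3
grasp_force: 0.0
```

```bash
python3 - <<'E'
from h import *
s=sense();print(s["ee_pos"],s["ee_rot"],s["joint_pos"].round(3),s["joint_velocities"].round(2),s["wrist_force"])
s=sense()
im=snapshot("wrist")[:,:,::-1]
np.save("w3s.npy",np.r_[s["ee_pos"],s["ee_rot"]])
C=cam("wrist",s);c,si=np.cos(-.057),np.sin(-.057)
xh=np.array([c,si,0]);yh=np.array([-si,c,0]);O=np.array([558,77,0])
u,v=proj(C,O+118*xh+0*yh+[0,0,58]); 
x0,y0=int(u)-32,int(v)-24; print(x0,y0)
cv2.imwrite("pics/w3.png",cv2.resize(im[y0:y0+48,x0:x0+64][::-1,::-1],(768,576),interpolation=cv2.INTER_CUBIC))
E
```

```text
[540.88711808  46.70835392 296.830854  ] [-3.10697349  0.47369937  3.07823443] [ 0.204  0.269 -0.806  1.287 -0.161 -3.095] [ 0.    0.   -0.    0.01 -0.    0.  ] [0.76764272 0.0641287  0.1283584 ]
273 178
```

View pics/w3.png

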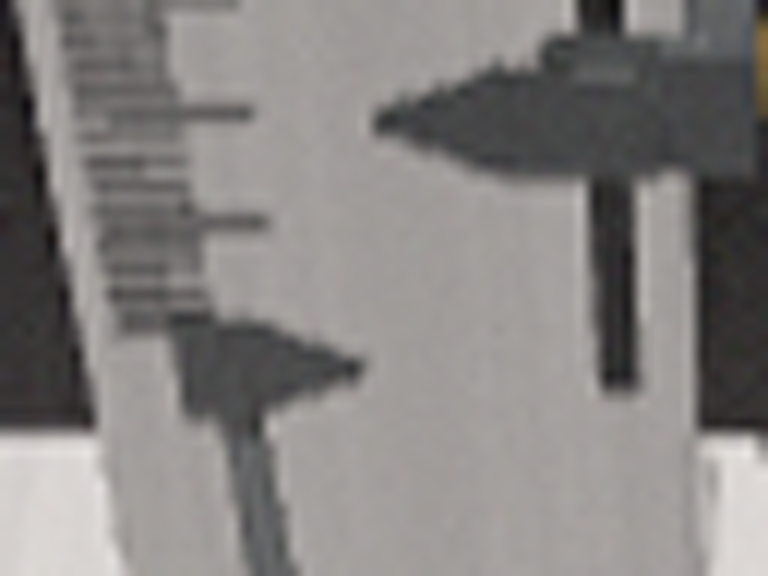

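This sharper view (12x) shows the index tip at (373,122) and the pointer tip at (365,368). The arm stopped short because joints 5 and 6 are at their limits.

```bash
python3 - <<'E'
from h import *
q=np.load("w3s.npy"); C=cam("wrist",dict(ee_pos=q[:3],ee_rot=q[3:]))
c,si=np.cos(-.057),np.sin(-.057)
xh=np.array([c,si,0]);yh=np.array([-si,c,0]);O=np.array([558,77,0])
for n,(u,v) in dict(idx=(373,122),ptr=(365,368)).items():
    px=(273+63-((u+.5)/12-.5),178+47-((v+.5)/12-.5))
    K,Rm,t=C;o=-Rm.T@t;d=Rm.T@np.linalg.inv(K)@np.array([*px,1])
    k=((O+118*xh-o)@xh)/(d@xh);p=o+k*d
    print(n,px,p.round(1),"y",((p-O)@yh).round(1))
# turn back to vertical
Rn=R.from_euler("xyz",[np.pi,0,np.pi-.057]); Rc=R.from_euler("xyz",q[3:])
print((Rn*Rc.inv()).as_rotvec().round(3))
# start of the push: pin (-87,-75) mount, tip centre at x=-87-5.5-11-14
for mx,my in ((-118,-78),(-40,-78),(-62,0)): print(mx,my,(O+mx*xh+my*yh).round(1))
E
```

```text
idx (305.375, 215.29166666666666) [675.7  68.8  71.8] y -1.5
ptr (306.0416666666667, 194.79166666666666) [675.9  71.2  49.4] y 0.9
[0.062 0.471 0.014]
-118 -78 [435.7   5.8   0. ]
-40 -78 [513.6   1.4   0. ]
-62 0 [496.1  80.5   0. ]
```

>>> carry_out:
  motion:
    - [[0.016,0.118,0.004],[-0.02,-0.01,0.03],0.0]
    - [[0.031,0.236,0.007],[-0.05,-0.02,0.03],0.0]
    - [[0.047,0.354,0.011],[-0.08,-0.03,0.03],0.0]
    - [[0.062,0.471,0.014],[-0.109,-0.043,0.03],0.0]
    - [[0.062,0.471,0.014],[-0.109,-0.043,0.03],0.0]
    - [[0.062,0.471,0.014],[-0.109,-0.043,0.03],0.0]
    - [[0.062,0.471,0.014],[-0.109,-0.043,0.03],0.0]

```text
clock: 4.25
ee_pos: [432.0, 3.7, 326.1]
ee_rot: [-3.139, 0.001, 3.086]
wrist_force: [-0.0, 0.3, 0.4]
width: -0.3
grasp_force: 0.0
```

```bash
python3 - <<'E'
from h import *
s=sense();print(s["ee_pos"],s["ee_rot"],s["joint_pos"].round(3),s["wrist_force"])
print((R.from_euler("xyz",[np.pi,0,np.pi-.057])*R.from_euler("xyz",s["ee_rot"]).inv()).as_rotvec().round(4))
E
```

```text
[431.95417958   3.66224043 326.14183274] [-3.13906432e+00  1.24408299e-03  3.08597323e+00] [ 0.388  0.137 -0.559  0.004 -0.875 -2.017] [-0.02891347  0.32631627  0.44786747]
[ 0.0026  0.0011 -0.0014]
```

>>> carry_out:
  motion:
    - [[0,0,0],[0,0,-0.04],0.0]
    - [[0,0,0],[0,0,-0.08],0.0]
    - [[0,0,0],[0,0,-0.105],0.0]
    - [[0,0,0],[0,0,-0.105],0.0]
    - [[0,0,0],[0.006,0,-0.105],0.0]
    - [[0,0,0],[0.012,-0.001,-0.105],0.0]
    - [[0,0,0],[0.018,-0.001,-0.105],0.0]
    - [[0,0,0],[0.024,-0.001,-0.105],0.0]
    - [[0,0,0],[0.03,-0.002,-0.105],0.0]
    - [[0,0,0],[0.036,-0.002,-0.105],0.0]
    - [[0,0,0],[0.042,-0.002,-0.105],0.0]
    - [[0,0,0],[0.048,-0.003,-0.105],0.0]
    - [[0,0,0],[0.054,-0.003,-0.105],0.0]
    - [[0,0,0],[0.06,-0.003,-0.105],0.0]
    - [[0,0,0],[0.06,-0.003,-0.105],0.0]

```text
clock: 6.12
ee_pos: [492.6, 1.0, 221.6]
ee_rot: [-3.141, 0.001, 3.087]
wrist_force: [1.1, -0.4, 0.8]
width: -0.2
grasp_force: 0.0
```

```bash
python3 - <<'E'
from h import *
s=sense();print(s["ee_pos"],s["ee_rot"],s["wrist_force"])
im=snapshot("wrist")[:,:,::-1]
cv2.imwrite("pics/w4.png",cv2.resize(im,(640,480)))
E
```

```text
[492.59522189   1.02101775 221.55682544] [-3.14110030e+00  1.01184176e-03  3.08682917e+00] [ 1.08630304 -0.42421896  0.79328189]
```

View pics/w4.png

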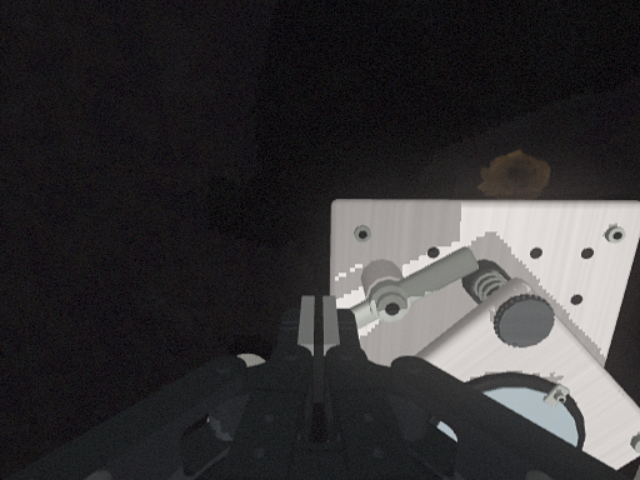

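The lever has swung so that its tongue now points to the near side at (475,262), and the fingers stand behind the pin. The push can continue to the stop.

>>> carry_out:
  motion:
    - [[0,0,0],[0.002,0,0],0.0]
    - [[0,0,0],[0.004,0,0],0.0]
    - [[0,0,0],[0.006,0,0],0.0]
    - [[0,0,0],[0.008,0,0],0.0]
    - [[0,0,0],[0.008,0,0],0.0]

```text
clock: 6.8
ee_pos: [497.9, 0.6, 220.9]
ee_rot: [-3.139, -0.007, 3.086]
wrist_force: [-7.1, 3.7, 5.4]
width: -0.4
grasp_force: 3.8
```

>>> carry_out:
  motion:
    - [[0,0,0],[0.001,0,0],0.0]
    - [[0,0,0],[0.002,0,0],0.0]
    - [[0,0,0],[0.002,0,0],0.0]

```text
clock: 7.18
ee_pos: [498.7, 0.5, 220.7]
ee_rot: [-3.139, -0.011, 3.085]
wrist_force: [-11.8, 5.9, 8.1]
width: -0.1
grasp_force: 5.8
```

>>> carry_out:
  motion:
    - [[0,0,0],[-0.01,0,0],0.0]
    - [[0,0,0],[-0.03,0,0],0.0]
    - [[0,0,0],[-0.03,0,0.04],0.0]
    - [[0,0,0],[-0.03,0.03,0.09],0.0]
    - [[0,0,0],[-0.03,0.07,0.12],0.0]
    - [[0,0,0],[-0.03,0.07,0.12],0.0]
    - [[0,0,0],[-0.03,0.07,0.12],0.0]

```text
clock: 8.05
ee_pos: [471.2, 70.4, 340.8]
ee_rot: [-3.14, -0.002, 3.086]
wrist_force: [0.1, 0.2, -0.2]
width: -0.3
grasp_force: 0.0
```

```bash
python3 - <<'E'
from h import *
s=sense();print(s["ee_pos"],s["ee_rot"],s["wrist_force"],s["joint_pos"].round(2))
im=snapshot("wrist")[:,:,::-1]; np.save("w5s.npy",np.r_[s["ee_pos"],s["ee_rot"]])
cv2.imwrite("pics/w5.png",cv2.resize(im,(800,600),interpolation=cv2.INTER_CUBIC))
E
```

```text
[471.20482434  70.42131975 340.83901111] [-3.14041583e+00 -1.65631204e-03  3.08627573e+00] [ 0.13297813  0.21513307 -0.17121046] [ 0.49  0.19 -0.44  0.   -0.94 -2.12]
```

View pics/w5.png

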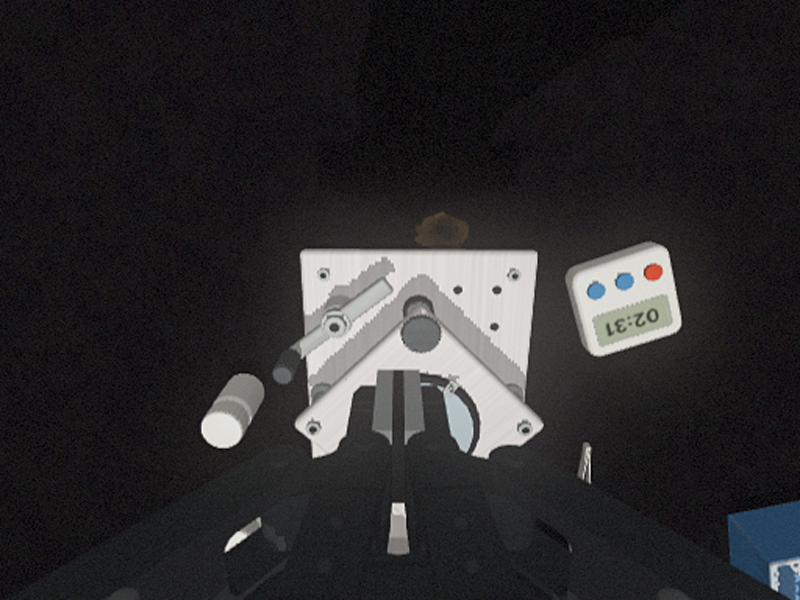

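The lever is open: pin top at (290,363), pivot (335,324), tongue end (388,290), clear of the plate. The pad is at (421,333) and the slab near corners are at (301,250) and (537,250).

```bash
python3 - <<'E'
from h import *
q=np.load("w5s.npy"); C=cam("wrist",dict(ee_pos=q[:3],ee_rot=q[3:]))
c,si=np.cos(-.057),np.sin(-.057);O=np.array([558,77])
for n,(u,v,z) in dict(pin=(290,362,64),piv=(335,324,48),pad=(421,333,57),c3=(301,250,12),c4=(537,250,12)).items():
    p=onplane(C,((u+.5)/1.5625-.5,(v+.5)/1.5625-.5),z); d=p[:2]-O
    print(n,p.round(1),"mount",(c*d[0]+si*d[1]).round(1),(-si*d[0]+c*d[1]).round(1))
p=None
# tip target for theta
for rise in (22.4,23.4,24.4):
    th=np.arcsin((rise)/118.2); th=[t for t in np.arange(0,.3,.0005) if 118*np.sin(t)+7*np.cos(t)-7>=rise][0]
    print(rise,th,"pad centre x",-62*np.cos(th)-15*np.sin(th),"z",42-62*np.sin(th)+15*np.cos(th))
E
```

```text
pin [506.2   8.   64. ] mount -47.8 -71.9
piv [491.2  32.3  48. ] mount -64.2 -48.4
pad [495.7  81.   57. ] mount -62.4 0.5
c3 [454.6  10.2  12. ] mount -99.4 -72.6
c4 [462.6 156.3  12. ] mount -99.7 73.7
22.4 0.1925 pad centre x -63.724498908169565 z 44.86150989910854
23.4 0.201 pad centre x -63.746519415762734 z 44.319754809410796
24.4 0.21 pad centre x -63.76481521058869 z 43.74594993040405
```

```bash
python3 - <<'E'
from h import *
q=np.load("w5s.npy"); C=cam("wrist",dict(ee_pos=q[:3],ee_rot=q[3:]))
c,si=np.cos(-.057),np.sin(-.057);xh=np.array([c,si,0]);yh=np.array([-si,c,0])
O=np.array([558,77,0])-1.5*xh+1*yh
P=lambda x,y,z:(proj(C,O+x*xh+y*yh+[0,0,z])*1.5625).round(0)
print("piv",P(-62,-50,48))
for n,x,y in (("doc",-34,-71),("1.45",-40.2,-77.6),("1.3",-45,-81)): print(n,P(x,y,64),P(x,y,41))
im=cv2.imread("pics/w5.png")[230:450,230:450]
cv2.imwrite("pics/w5c.png",cv2.resize(im,(600,600),interpolation=cv2.INTER_CUBIC))
E
```

```text
piv [334. 325.]
doc [295. 382.] [302. 364.]
1.45 [282. 372.] [291. 354.]
1.3 [275. 364.] [284. 347.]
```

View pics/w5c.png

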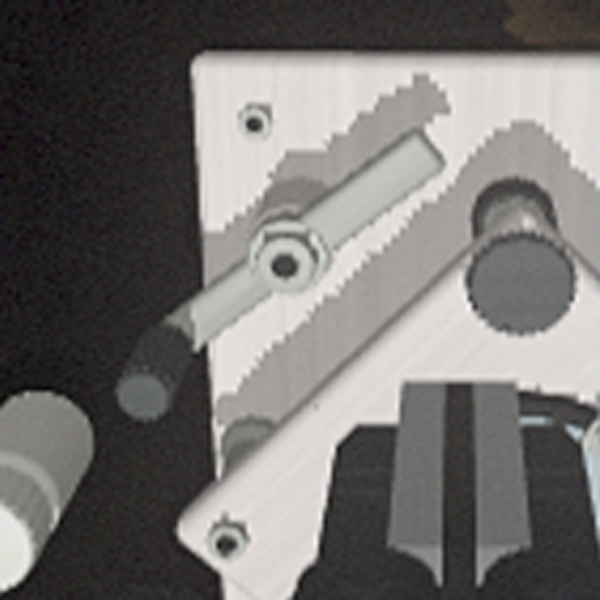

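The pin top is at about (283,374) in the full view, which puts the lever at about 1.45 by the closed direction given, but short of the stated open position. The fingers have a slot and the pin may have jammed in it. I'll push once more, gently, along the pin's tangent to make sure of the stop.

>>> carry_out:
  motion:
    - [[0,0,0],[0,-0.034,0],0.0]
    - [[0,0,0],[0,-0.067,-0.03],0.0]
    - [[0,0,0],[0,-0.067,-0.08],0.0]
    - [[0,0,0],[0,-0.067,-0.12],0.0]
    - [[0,0,0],[0.01,-0.067,-0.12],0.0]
    - [[0,0,0],[0.02,-0.067,-0.12],0.0]
    - [[0,0,0],[0.023,-0.067,-0.12],0.0]
    - [[0,0,0],[0.025,-0.066,-0.12],0.0]
    - [[0,0,0],[0.025,-0.066,-0.12],0.0]

```text
clock: 9.22
ee_pos: [496.6, 4.8, 221.9]
ee_rot: [-3.141, 0.0, 3.086]
wrist_force: [-0.0, 0.2, -0.3]
width: 0.2
grasp_force: 0.0
```

>>> carry_out:
  motion:
    - [[0,0,0],[0.001,0.001,0],0.0]
    - [[0,0,0],[0.002,0.0015,0],0.0]
    - [[0,0,0],[0.003,0.002,0],0.0]
    - [[0,0,0],[0.003,0.002,0],0.0]

```text
clock: 9.72
ee_pos: [498.1, 6.2, 220.9]
ee_rot: [-3.139, -0.006, 3.086]
wrist_force: [-5.3, -0.8, 3.6]
width: 0.5
grasp_force: 2.9
```

>>> carry_out:
  motion:
    - [[0,0,0],[0.001,0.001,0],0.0]
    - [[0,0,0],[0.001,0.003,0],0.0]
    - [[0,0,0],[0.001,0.004,0],0.0]
    - [[0,0,0],[0.001,0.004,0],0.0]

```text
clock: 10.22
ee_pos: [498.6, 9.8, 220.3]
ee_rot: [-3.138, -0.008, 3.085]
wrist_force: [-5.1, -3.0, 2.8]
width: 0.2
grasp_force: 2.7
```

>>> carry_out:
  motion:
    - [[0,0,0],[-0.01,-0.006,0],0.0]
    - [[0,0,0],[-0.029,-0.006,0.01],0.0]
    - [[0,0,0],[-0.029,0,0.06],0.0]
    - [[0,0,0],[-0.029,0.03,0.1],0.0]
    - [[0,0,0],[-0.029,0.06,0.12],0.0]
    - [[0,0,0],[-0.029,0.06,0.12],0.0]
    - [[0,0,0],[-0.029,0.06,0.12],0.0]

```text
clock: 11.1
ee_pos: [471.2, 70.4, 340.7]
ee_rot: [-3.141, -0.002, 3.086]
wrist_force: [0.1, 0.1, -0.1]
width: -0.2
grasp_force: 0.0
```

```bash
python3 - <<'E'
from h import *
s=sense();print(s["ee_pos"],s["ee_rot"],s["clock"])
im=snapshot("wrist")[:,:,::-1].copy(); a=cv2.cvtColor(cv2.resize(im,(800,600),interpolation=cv2.INTER_CUBIC),cv2.COLOR_BGR2GRAY); b=cv2.imread("pics/w5.png",0)
for n,(x,y,w) in dict(pin=(287,366,20),tongue=(380,292,18),pivot=(335,324,16),pad=(421,333,22),corner=(310,262,20)).items():
    r=cv2.matchTemplate(a[y-w-20:y+w+20,x-w-20:x+w+20],b[y-w:y+w,x-w:x+w],cv2.TM_CCOEFF_NORMED); _,m,_,l=cv2.minMaxLoc(r); print(n,m,l[0]-20,l[1]-20)
cv2.imwrite("pics/w6.png",cv2.resize(im[140:300,140:300],(600,600),interpolation=cv2.INTER_CUBIC))
E
```

```text
[471.1643002   70.3821537  340.72252183] [-3.14070076e+00 -1.65756833e-03  3.08629822e+00] 11.1
pin 0.9911150932312012 0 0
tongue 0.9938579201698303 0 0
pivot 0.9833029508590698 0 0
pad 0.994071364402771 0 0
corner 0.998423159122467 0 0
```

The template match shows zero movement of pin, tongue and mount after more than 5 N along the tangent, so the lever is at its stop. Next I approach the pad with the tool tilted 0.2 rad, so that the tips lie flat on it at the index.

>>> carry_out:
  motion:
    - [[-0.006,-0.1,0],[-0.005,0.006,-0.02],0.0]
    - [[-0.0114,-0.2,0],[-0.011,0.0125,-0.06],0.0]
    - [[-0.0114,-0.2,0],[-0.011,0.0125,-0.091],0.0]
    - [[-0.0114,-0.2,0],[-0.011,0.0125,-0.101],0.0]
    - [[-0.0114,-0.2,0],[-0.011,0.0125,-0.101],0.0]
    - [[-0.0114,-0.2,0],[-0.011,0.0125,-0.101],0.0]

```text
clock: 11.9
ee_pos: [461.3, 83.3, 241.3]
ee_rot: [-3.142, 0.201, 3.086]
wrist_force: [-0.1, 0.4, -0.2]
width: -0.3
grasp_force: 0.0
```

```bash
cat > tip.py <<'E'
from h import *
def tip():
    s=sense(); c,si=np.cos(-.057),np.sin(-.057)
    p=s["ee_pos"]+R.from_euler("xyz",s["ee_rot"]).as_matrix()@[0,0,173]; d=p[:2]-[557.5,77.3]
    print(s["clock"],"tip",p.round(2),"mount",(c*d[0]+si*d[1]).round(2),(-si*d[0]+c*d[1]).round(2),"F",s["wrist_force"].round(2),s["ee_rot"].round(4))
E
python3 - <<'E'
from tip import *
tip()
im=snapshot("side")[:,:,::-1]; cv2.imwrite("pics/s1raw.png",im)
C=cam("side");c,si=np.cos(-.057),np.sin(-.057);xh=np.array([c,si,0]);yh=np.array([-si,c,0]);O=np.array([557.5,77.3,0])
for n,p in dict(ptr=(118,1,49),idx=(118,-1.5,71.5),top=(124,22,96),root=(78,0,42)).items(): print(n,proj(C,O+p[0]*xh+p[1]*yh+[0,0,p[2]]).round(1))
w=snapshot("wrist")[:,:,::-1]
cv2.imwrite("pics/both.png",np.hstack([cv2.resize(im[165:245,180:260],(400,400),interpolation=cv2.INTER_CUBIC),cv2.resize(w[92:292,156:356],(400,400),interpolation=cv2.INTER_CUBIC)]))
E
```

```text
11.9 tip [495.84  81.34  71.75] mount -61.79 0.52 F [-0.1   0.4  -0.19] [-3.1415  0.2012  3.0855]
ptr [208.  199.6]
idx [208.  190.4]
top [200.8 184.8]
root [224.6 204.8]
```

View pics/both.png

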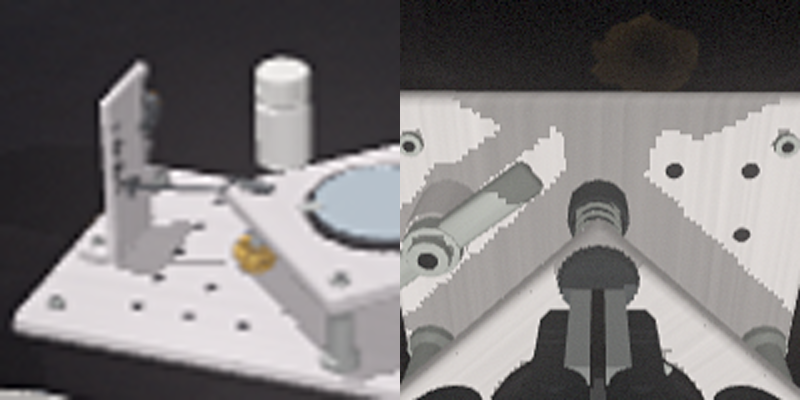

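Left (side crop): the pointer tooth stands against the scale at about (140,183) and the index clip at about (150,105). Right (wrist crop): the fingers are centred over the pad at (598,275). Time to press.

>>> carry_out:
  motion:
    - [[0,0,0],[-0.001,0,-0.006],0.0]
    - [[0,0,0],[-0.001,0,-0.01],0.0]
    - [[0,0,0],[-0.001,0,-0.01],0.0]

```text
clock: 12.38
ee_pos: [459.3, 83.0, 229.8]
ee_rot: [-3.139, 0.198, 3.086]
wrist_force: [0.3, -0.1, -0.8]
width: -0.1
grasp_force: 0.0
```

>>> carry_out:
  motion:
    - [[0,0,0],[0,0,-0.001],0.0]
    - [[0,0,0],[0,0,-0.002],0.0]
    - [[0,0,0],[0,0,-0.002],0.0]

```text
clock: 12.75
ee_pos: [459.6, 83.2, 228.4]
ee_rot: [-3.14, 0.199, 3.086]
wrist_force: [-0.1, 0.6, 2.6]
width: -0.2
grasp_force: 1.0
```

>>> carry_out:
  motion:
    - [[0,0,0],[0,0,-0.001],0.0]
    - [[0,0,0],[0,0,-0.002],0.0]
    - [[0,0,0],[0,0,-0.002],0.0]

```text
clock: 13.12
ee_pos: [459.4, 83.2, 226.2]
ee_rot: [-3.14, 0.199, 3.086]
wrist_force: [-3.4, 1.8, 3.4]
width: -0.0
grasp_force: 1.8
```

>>> carry_out:
  motion:
    - [[0,0,0],[0,0,-0.001],0.0]
    - [[0,0,0],[0,0,-0.002],0.0]
    - [[0,0,0],[0,0,-0.002],0.0]

```text
clock: 13.5
ee_pos: [459.4, 83.1, 224.2]
ee_rot: [-3.14, 0.199, 3.086]
wrist_force: [-3.3, 2.2, 3.9]
width: -0.2
grasp_force: 2.4
```

>>> carry_out:
  motion:
    - [[0,0,0],[0,0,-0.001],0.0]
    - [[0,0,0],[0,0,-0.002],0.0]
    - [[0,0,0],[0,0,-0.002],0.0]

```text
clock: 13.88
ee_pos: [459.3, 83.1, 222.2]
ee_rot: [-3.14, 0.199, 3.086]
wrist_force: [-4.8, 2.0, 5.5]
width: -0.3
grasp_force: 3.0
```

```bash
python3 -c "
from tip import *
tip()"
```

```text
13.875 tip [493.41  80.91  52.59] mount -64.19 -0.05 F [-4.82  1.98  5.5 ] [-3.1399  0.1986  3.0863]
```

>>> carry_out:
  motion:
    - [[0,0,0],[0,0,-0.001],0.0]
    - [[0,0,0],[-0.001,0,-0.002],0.0]
    - [[0,0,0],[-0.001,0,-0.003],0.0]
    - [[0,0,0],[-0.001,0,-0.004],0.0]
    - [[0,0,0],[-0.001,0,-0.005],0.0]
    - [[0,0,0],[-0.001,0,-0.006],0.0]
    - [[0,0,0],[-0.001,0,-0.006],0.0]

```text
clock: 14.75
ee_pos: [458.6, 83.1, 216.6]
ee_rot: [-3.14, 0.2, 3.086]
wrist_force: [-5.1, 0.7, 8.7]
width: -0.0
grasp_force: 4.3
```

```bash
python3 -c "
from tip import *
tip()"
```

```text
14.75 tip [492.87  80.97  47.05] mount -64.74 -0.01 F [-5.15  0.71  8.7 ] [-3.1402  0.1996  3.0863]
```

>>> carry_out:
  motion:
    - [[0,0,0],[0,0,-0.001],0.0]
    - [[0,0,0],[0,0,-0.002],0.0]
    - [[0,0,0],[0,0,-0.003],0.0]
    - [[0,0,0],[0,0,-0.003],0.0]

```text
clock: 15.25
ee_pos: [458.5, 83.1, 213.8]
ee_rot: [-3.14, 0.2, 3.086]
wrist_force: [-6.2, 2.0, 10.4]
width: 0.2
grasp_force: 5.9
```

```bash
python3 - <<'E'
from tip import *
tip()
im=snapshot("side")[:,:,::-1]; cv2.imwrite("pics/s2raw.png",im); a=cv2.imread("pics/s1raw.png")
t=snapshot("top")[:,:,::-1]
f=lambda i:cv2.resize(i[175:215,192:232],(400,400),interpolation=cv2.INTER_CUBIC)
cv2.imwrite("pics/press.png",np.hstack([f(a),f(im)]))
E
```

```text
15.25 tip [492.78  80.99  44.25] mount -64.83 -0.0 F [-6.19  1.99 10.43] [-3.1402  0.1997  3.0864]
```

View pics/press.png

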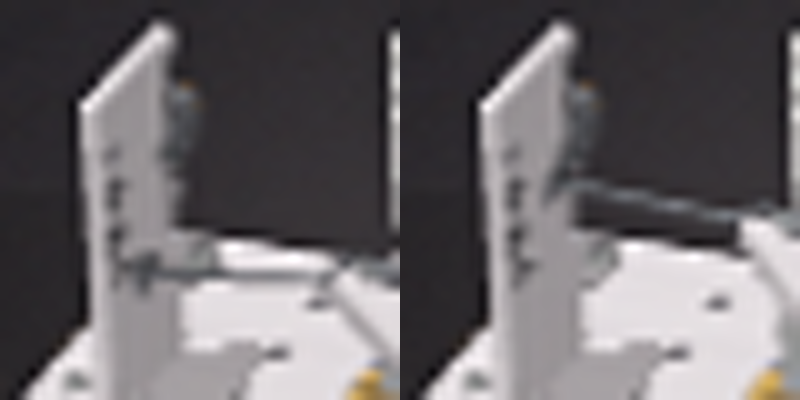

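The side crops before (left) and during the press (right) show the tooth risen from about (145,268) to about (162,185), close below the index clip. The rod now runs from (190,185) to (330,213). I'll compare that with the model.

```bash
python3 - <<'E'
from tip import *
C=cam("side");c,si=np.cos(-.057),np.sin(-.057);xh=np.array([c,si,0]);yh=np.array([-si,c,0]);O=np.array([557.5,77.3,0])
def P(th,x,y,z):
    X=x*np.cos(th)-z*np.sin(th);Z=42+z*np.cos(th)+x*np.sin(th)
    return ((proj(C,O+X*xh+y*yh+[0,0,Z])-[192,175]+.5)*10).round(0)
for th in (0,.16,.18,.19,.2,.21,.22): print(th,"root",P(th,118,11,7),"rod60%",P(th,95,11,7))
# rod row by column, dark/bright ridge centroid on difference, cols measured in px
a=cv2.imread("pics/s1raw.png",0).astype(float);b=cv2.imread("pics/s2raw.png",0).astype(float)
for x in range(212,226,2):
    col=b[185:205,x]; col0=a[185:205,x]; print(x,col.astype(int).tolist())
E
```

```text
0 root [148. 271.] rod60% [242. 287.]
0.16 root [155. 200.] rod60% [249. 229.]
0.18 root [156. 191.] rod60% [251. 222.]
0.19 root [157. 187.] rod60% [252. 219.]
0.2 root [158. 183.] rod60% [253. 215.]
0.21 root [159. 178.] rod60% [254. 212.]
0.22 root [160. 174.] rod60% [255. 209.]
212 [55, 51, 52, 50, 47, 48, 47, 47, 71, 77, 53, 48, 47, 102, 111, 136, 151, 156, 210, 224]
214 [47, 47, 48, 48, 49, 49, 47, 48, 47, 109, 64, 49, 48, 46, 216, 215, 210, 223, 225, 223]
216 [49, 47, 48, 49, 48, 50, 50, 50, 47, 93, 74, 52, 50, 40, 207, 225, 223, 221, 224, 223]
218 [49, 49, 50, 49, 51, 50, 51, 52, 50, 55, 105, 59, 49, 44, 149, 223, 225, 222, 222, 224]
220 [49, 48, 49, 51, 50, 50, 51, 52, 50, 49, 108, 69, 52, 48, 55, 225, 227, 223, 222, 224]
222 [49, 50, 50, 49, 51, 52, 52, 53, 52, 51, 64, 96, 60, 50, 41, 208, 226, 225, 223, 227]
224 [50, 51, 50, 50, 52, 53, 52, 52, 53, 52, 49, 121, 69, 49, 44, 151, 224, 226, 225, 187]
```

The side view gives θ ≈ 0.195–0.21, against 0.193 needed for level, and the tip geometry gives a rise of about 23.3 mm, against 22.4 mm. I'll add 0.5 mm for margin, hold, then release.

>>> carry_out:
  motion:
    - [[0,0,0],[0,0,-0.0005],0.0]
    - [[0,0,0],[0,0,-0.0005],0.0]
    - [[0,0,0],[0,0,-0.0005],0.0]
    - [[0,0,0],[0,0,-0.0005],0.0]
    - [[0,0,0],[0,0,-0.0005],0.0]
    - [[0,0,0],[0,0,-0.0005],0.0]
    - [[0,0,0],[0,0,-0.0005],0.0]
    - [[0,0,0],[0,0,-0.0005],0.0]
    - [[0,0,0],[0,0,-0.0005],0.0]
    - [[0,0,0],[0,0,-0.0005],0.0]
    - [[0,0,0],[0,0,-0.0005],0.0]
    - [[0,0,0],[0,0,-0.0005],0.0]
    - [[0,0,0],[0,0,-0.0005],0.0]

```text
clock: 16.98
ee_pos: [458.5, 83.1, 213.5]
ee_rot: [-3.14, 0.2, 3.086]
wrist_force: [-6.5, 1.9, 11.3]
width: -0.4
grasp_force: 6.2
```

```bash
python3 - <<'E'
from tip import *
tip()
im=snapshot("side")[:,:,::-1]; cv2.imwrite("pics/s3raw.png",im)
R0=[cv2.imread(f"pics/s{i}raw.png",0).astype(float) for i in (1,2,3)]
for x in range(213,226,2):
    print(x,[np.round(r[190:208,x]).astype(int).tolist() for r in (R0[0],R0[2])])
E
```

```text
16.975 tip [492.78  80.98  43.9 ] mount -64.83 -0.01 F [-6.5   1.86 11.34] [-3.1403  0.1999  3.0863]
213 [[47, 48, 49, 49, 50, 51, 49, 46, 73, 147, 136, 117, 90, 224, 224, 223, 223, 221], [49, 49, 47, 71, 78, 54, 48, 48, 74, 148, 135, 136, 208, 226, 224, 224, 225, 223]]
215 [[48, 49, 49, 48, 49, 49, 51, 49, 37, 235, 231, 222, 129, 195, 221, 223, 224, 221], [48, 50, 49, 48, 108, 64, 50, 49, 37, 237, 231, 225, 222, 224, 223, 224, 225, 224]]
217 [[49, 50, 50, 50, 49, 51, 52, 50, 40, 189, 224, 228, 134, 182, 221, 223, 223, 223], [51, 51, 50, 47, 94, 75, 53, 49, 41, 190, 224, 224, 222, 224, 223, 224, 224, 224]]
219 [[49, 51, 50, 52, 51, 53, 52, 52, 47, 97, 224, 230, 131, 183, 222, 223, 223, 223], [51, 51, 51, 51, 51, 104, 61, 49, 46, 99, 225, 226, 223, 222, 224, 224, 224, 225]]
221 [[51, 52, 52, 52, 52, 53, 52, 52, 51, 38, 235, 232, 143, 184, 224, 224, 225, 224], [51, 52, 52, 52, 49, 104, 73, 54, 50, 39, 236, 229, 224, 222, 225, 225, 226, 225]]
223 [[50, 51, 52, 52, 52, 53, 53, 53, 53, 43, 193, 231, 166, 163, 182, 121, 220, 224], [50, 52, 52, 52, 51, 64, 94, 60, 51, 43, 193, 226, 225, 225, 188, 121, 221, 226]]
225 [[51, 52, 52, 53, 52, 53, 54, 54, 54, 48, 103, 160, 145, 181, 168, 165, 223, 226], [53, 54, 54, 52, 51, 48, 99, 60, 65, 52, 95, 224, 227, 224, 218, 212, 224, 225]]
```

The estimated overshoot is 1.5–2.7 mm. I'll ease back 0.5 mm, hold another full second, then release and retreat.

>>> carry_out:
  motion:
    - [[0,0,0],[0,0,0.0005],0.0]
    - [[0,0,0],[0,0,0.0005],0.0]
    - [[0,0,0],[0,0,0.0005],0.0]
    - [[0,0,0],[0,0,0.0005],0.0]
    - [[0,0,0],[0,0,0.0005],0.0]
    - [[0,0,0],[0,0,0.0005],0.0]
    - [[0,0,0],[0,0,0.0005],0.0]
    - [[0,0,0],[0,0,0.0005],0.0]
    - [[0,0,0],[0,0,0.0005],0.0]
    - [[0,0,0],[0,0,0.0005],0.0]
    - [[0,0,0],[0,0,0.0005],0.0]

```text
clock: 18.4
ee_pos: [458.5, 83.1, 213.9]
ee_rot: [-3.14, 0.2, 3.086]
wrist_force: [-6.7, 0.8, 10.2]
width: 0.3
grasp_force: 5.8
```

>>> carry_out:
  motion:
    - [[0,0,0],[0,0,0.003],0.0]
    - [[0,0,0],[0,0,0.006],0.0]
    - [[0,0,0],[0,0,0.009],0.0]
    - [[0,0,0],[0,0,0.012],0.0]
    - [[0,0,0],[0,0,0.015],0.0]
    - [[0,0,0],[0,0,0.02],0.0]
    - [[0,0,0],[0,0,0.04],0.0]
    - [[0,0,0],[0,0,0.08],0.0]
    - [[0,0,0],[-0.02,0,0.12],0.0]
    - [[0,0,0],[-0.02,0,0.12],0.0]
    - [[0,0,0],[-0.02,0,0.12],0.0]

```text
clock: 19.77
ee_pos: [438.1, 83.0, 332.8]
ee_rot: [-3.14, 0.198, 3.086]
wrist_force: [0.5, -0.6, -0.4]
width: 0.0
grasp_force: 0.0
```

```bash
python3 - <<'E'
from tip import *
tip()
im=snapshot("side")[:,:,::-1]; a=cv2.imread("pics/s1raw.png").astype(int)
d=np.abs(a-im)[170:245,180:300].max(2); print("side diff",np.percentile(d,[50,95,99,100]))
g=cv2.cvtColor(im.copy(),cv2.COLOR_BGR2GRAY).astype(float)
for x in (217,221): print(x,g[190:208,x].astype(int).tolist())
t=cv2.cvtColor(snapshot("top"),cv2.COLOR_RGB2GRAY); b=cv2.resize(cv2.imread("pics/top0.png",0),(512,384),interpolation=cv2.INTER_AREA)
for n,(x,y) in dict(c2=(275,142),c1=(206,136),va=(295,168),vb=(293,210),timer=(168,235),tw=(180,150)).items():
    r=cv2.matchTemplate(t[y-18:y+18,x-18:x+18],b[y-12:y+12,x-12:x+12],cv2.TM_CCOEFF_NORMED);_,m,_,l=cv2.minMaxLoc(r);print(n,round(m,3),l[0]-6,l[1]-6)
E
```

```text
19.775 tip [472.02  80.86 163.14] mount -85.54 -1.31 F [ 0.55 -0.65 -0.37] [-3.1401  0.198   3.0863]
side diff [  2.  17.  75. 135.]
217 [49, 49, 48, 48, 50, 49, 51, 49, 39, 187, 222, 227, 132, 180, 219, 221, 221, 221]
221 [50, 50, 51, 49, 52, 52, 52, 51, 50, 36, 234, 230, 141, 183, 222, 222, 223, 221]
c2 0.999 0 0
c1 0.999 0 0
va 0.999 0 0
vb 0.998 0 0
timer 0.997 0 0
tw 0.992 0 0
```

The plate is back at rest, with the pointer on its original pixels, and the mount and bystanders have not moved. I'm handing in.

```bash
python3 -c "
from plant import *
print(close_job())"
```

```text
the job is handed in; nothing more can be done
None
```

Job handed in at about 20 s: the lock is open at its stop, the pad was pressed to an estimated 1–3 mm past the index and held for over 2 s, the plate sprang back to rest, and the mount and bystanders did not move in the camera checks. The pin stopped about 6 mm short of your stated open position, but did not move under a further 5 N push.

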